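# Put the bench gearbox into third

## Task

The small tractor gearbox on the bench has to be in third gear for its turning test. With the fingertips or the outside of the fingers, without gripping the knob or the stick, push the gear lever gently through its H-shaped gate: from where it stands in the left-hand slot to the neutral channel, across to the right, then forward (away from the robot) fully home into third, the right-hand forward slot, without dropping into fourth, the right-hand rear slot, on the way. Let go of the lever there and leave everything else on and around the gearbox where it is.

Things in the scene. Friction and masses are not known exactly. Their poses are not given: they have to be found in the camera images.
- gearbox: gearbox, an aluminium case 270 x 190 mm and 110 mm tall, fixed to the bench; axle hubs to left and right (out to 170 mm either side of the origin), belt pulley at the far end (to 180 mm ahead). Origin on the bench under the middle of the case; x points forward (the driver's ahead, away from the robot, turned by up to 26 degrees), y to the driver's left, z up
- gate (a point): middle of the steel gate plate (110 mm fore and aft, 100 mm wide), on its top face, 143 mm above the bench. The H: two slots fore and aft, 36 mm apart, 16 mm wide, 60 mm long, joined half-way by a straight neutral channel 16 mm wide. Left slot: first ahead, second behind; right slot: third ahead, fourth behind. Corners rounded by 5 mm. Axes as the gearbox
- pivot (a point): the lever's pivot, inside the case, 45 mm behind the gearbox's origin and 60 mm above the bench; axes as the gearbox. With a = joint across and f = joint ahead, the knob's centre lies from it, in these axes, at 180 mm x (sin f, -cos f sin a, cos f cos a). The stick, 12 mm thick, runs in the gate's slots and can cross only within about 4 mm (at the knob) of f = 0
- knob (a point): centre of the black ball knob, 42 mm across, on top of the gear lever, 228 to 240 mm above the bench; it travels about 40 mm to the left and right and 48 mm ahead and behind of upright. Below it a 12 mm round steel stick goes down to the gate. A push of about 5 N at the knob moves the lever; it stays where it is left (no spring)
- across (a joint): sideways lean of the lever, rad: -0.22 in the left slot (at the start), 0 upright, +0.22 in the right slot; stops at about 0.24 either way. Grows as the lever goes to the driver's right (gearbox -y)
- ahead (a joint): fore-and-aft lean of the lever, rad: +0.27 fully forward (first or third), 0 in neutral, -0.27 fully back (second or fourth). At the start it may be anywhere from second through neutral to first
- socket: a steel wrench socket (short upright tube), 26 mm across and 38 mm tall, standing on the gearbox's inspection cover ahead of the lever; top 153 mm above the bench; a bystander; its origin lies at the middle of its underside
- bearing: a steel bearing ring, 52 mm across and 15 mm thick, lying on the gearbox's inspection cover ahead of the lever; a bystander; its origin lies at the middle of its underside
- spray: an upright spray can, 65 mm across and 190 mm tall, on the bench to the right of the gearbox; a bystander; its origin lies at the middle of its underside
- battery: a black tool battery, 125 x 75 x 62 mm, on the bench to the left of the gearbox; a bystander; its origin lies at the middle of its underside
- cover: an orange saw cover, 150 x 85 x 63 mm, on the bench to the right of the gearbox; a bystander; its origin lies at the middle of its underside
- tray: a steel tray with bolts, 100 x 150 x 30 mm, on the bench to the left of the gearbox; a bystander; its origin lies at the middle of its underside
- screwdriver: a screwdriver 200 mm long lying on the bench to the right of the gearbox; a bystander; its origin lies under the middle of its length, which runs along its x axis
- wrench: a steel wrench 180 mm long lying on the bench to the left of the gearbox; a bystander; its origin lies under the middle of its length, which runs along its x axis

How it is judged:
By the outcome, as a careful person would: the job done as asked, in the order asked, and still so for the second after the job is handed in, with the robot touching nothing.
It also fails if it takes over 48 s, if anything falls off the work surface, if the arm or the gripper's body presses on something with over 40 N, if the wrist force passes 120 N, or if a joint passes its speed limit or range.

## Robot

A 6-joint arm with a two-finger parallel gripper is mounted at the origin on the work surface. World frame = base frame: x ahead of the robot, y to its left, z up, the work surface at z = 0. Lengths are in m, angles in rad, forces in N, time in s.
With the tool pointing down it reaches from about 0.35 to 0.95 m from the base axis. Payload 17.4 kg.
Tool frame: the origin (TCP) lies midway between the tips of the shut fingers; the grasp point (between the pads) lies 19 mm behind it (tcp_to_grasp is the z of the grasp point in the tool frame, in m); z points along the fingers, y is the line along which they close (so a half turn about z gives the same grasp; the last joint's range is limited). The gripper opens to 93 mm and grips with 3 to 60 N. Pads are 15 mm wide; open, the fingers measure 128 mm over their backs; the gripper's body (75 mm by 188 mm) begins 65 mm behind the grasp point.
Start: joints at [1.066, 0.116, 1.442, -0, 1.584, -0.038], TCP at [0.304, 0.603, 0.219] pointing down, gripper open.
Joint ranges: [-2.83, 2.83], [-0.83, 2.19], [0.07, 2.5], [-1.14, 4.28], [0.01, 3], [-2.97, 2.97]. Speed limits (rad/s): [1.89, 1.89, 2.22, 3.14, 3.14, 3.14].

## Interface

Orientations are given as a 3x3 rotation matrix whose columns are the frame's x, y, z axes.
In Python, from cell import * gives the robot as it stands.
- The arm moves only by the tool step_arm, never from a script. Its argument "series" is a list of rows, each a list of 5 numbers: the finger opening in m, from 0 to 0.093, then the shift along the tool's x, y, z in m, then the turn about the tool's z in rad. A call has exactly 10 rows; each row shifts and turns the commanded pose from where the row before left it, along the tool's axes as they then stand; what a row does not reach is not made up. A row lasts 1/10 s, in which the tool goes at most 50 mm and 8.59 degrees, less where a joint would pass 70% of its speed; a pose out of reach is approached as far as the arm can. A call with a gripper value outside its range is refused whole. The fingers move at their own pace and stop on an object; "force" is the grip in N (left out, the last holds). Time passes only in rows, so rows that do not move let the fingers close, or fill a call up. It gives the time, the measured TCP pose, the force, the opening and the grip force at its end, in the units of the state.
- observe(): the state, without advancing time (a new reading comes with each control period).
- capture(name): name is "scene" or "top" or "wrist"; returns a dict with "color" (384x512x3 uint8, red, green, blue), "range_z" (384x512 float32, m along the optical axis (not along the pixel's ray), 0 where there is no reading), "intrinsics" (3x3 intrinsics, pixels), "dist" ([k1, k2, p1, p2, k3] as OpenCV has them; the pictures are not rectified), "rvec" (rotation vector, rad) and "tvec" (3), from world to camera coordinates, as OpenCV has them. Camera axes: x right, y down, z forward; pixel columns grow to the right and rows downward; lengths in m; the calibration is good to about 2 mm. A picture is of the moment at which its call begins.
- hand_in(): hands the job in; it is judged then, once.
Trained networks look in the newest picture that a camera, given by its name, has taken for a name from the list of things; names that differ only in an ending like _2 or _b are one class to them, and where a whole thing is asked for, a point or a joint stands for the part that bears it (a point fixed in the world has none). Each returns a list of dicts, best first, with "confidence" (0 to 1); they miss things now and then, are a little off and sometimes report something else, mostly with a low value. They report only what shows in the picture. A call takes as long as a camera call.
- boxes_of(camera, name): "extent" ([left, top, right, bottom] in pixels, round what is visible of it).
- place_of(camera, name): "centre" ([column, row] in pixels: a listed point, or the origin of a listed thing).
The state is a dict: "clock": time; "joint_positions": joint angles; "joint_vel": joint speeds; "joint_efforts": joint torques, N m; "ee_pos": TCP position; "tcp_rot": TCP orientation; "force": force on the tool from outside, world axes, zero at the start; "torque": the same for the moment, N m; "gripper_width": finger opening in m; "grip_force": force on a finger pad.
Only numpy, scipy, OpenCV 4.12 (cv2) and the standard library are available. Lean on these libraries where they do the work, as an engineer would, in place of code of your own. Each camera call takes 0.05 s, during which the arm holds its last target. There are 200 camera calls.

## Working session

There is one attempt and no reset: what is moved stays moved. The work goes in short steps, Python scripts to look and compute and a tool call to move; the robot and the scene stay as the last step left them, time stands still between calls to the robot, and variables do not carry over. Pictures are saved under pics/ and viewed, at most 10 in all, crops included, and the job is handed in when it is done.

Besides the shell and the picture viewer there is one more tool, called after "Request:" by a JSON object that holds its "method" and its "body". step_arm: Moves the arm, as the interface text tells. Its arguments: {"type":"object","properties":{"series":{"type":"array"},"force":{"type":"number"}},"required":["series"]}

```bash
mkdir -p pics; ls
cat > h.py <<'E'
from cell import *
import numpy as np, cv2
def cam(c):
    R=cv2.Rodrigues(np.array(c["rvec"],float))[0]; return R,np.array(c["tvec"],float).ravel(),np.array(c["intrinsics"],float),np.array(c["dist"],float)
def ray(c,uv):
    R,t,K,d=cam(c); p=cv2.undistortPoints(np.array([[uv]],float),K,d)[0,0]
    return -R.T@t, R.T@np.array([p[0],p[1],1.0])
def at_z(c,uv,z):
    o,r=ray(c,uv); return o+r*(z-o[2])/r[2]
def at_depth(c,uv):
    o,r=ray(c,uv); u,v=int(round(uv[0])),int(round(uv[1])); return o+r*c["range_z"][v,u]
def proj(c,P):
    R,t,K,d=cam(c); return cv2.projectPoints(np.array(P,float).reshape(-1,1,3),np.array(c["rvec"],float),t,K,d)[0][:,0]
def save(c,n): cv2.imwrite(f"pics/{n}.png",c["color"][:,:,::-1])
E
python3 - <<'E'
from h import *
ims={}
for n in ("scene","top"):
    c=capture(n); save(c,n+"0"); ims[n]=c
    o=ray(c,(256,192)); print(n,"cam at",o[0].round(3))
    for k,z in (("gearbox",0),("gate",.143),("knob",.234),("socket",.115),("bearing",.115),("spray",0),("battery",0),("cover",0),("tray",0)):
        r=place_of(n,k)
        for q in r[:2]: print(n,k,round(q["confidence"],2),np.round(q["centre"],1),at_z(c,q["centre"],z).round(3))
a=np.hstack([ims["scene"]["color"],ims["top"]["color"]])
cv2.imwrite("pics/both.png",cv2.resize(a,(800,300))[:,:,::-1])
s=observe();print(s["clock"],s["ee_pos"],s["tcp_rot"],s["force"])
E
```

```text
pics
scene cam at [ 0.882 -0.573  1.282]
scene gearbox 0.61 [274.8 240.6] [ 0.58  -0.001  0.   ]
scene gearbox 0.53 [324.  140.8] [0.525 0.409 0.   ]
scene gate 0.71 [259.1 216. ] [ 0.539 -0.024  0.143]
scene knob 0.68 [270.8 186. ] [0.544 0.024 0.234]
scene socket 0.41 [308.7 235.3] [0.676 0.011 0.115]
scene bearing 0.5 [164.9 339.7] [ 0.522 -0.419  0.115]
scene spray 0.68 [218.6 366.5] [ 0.644 -0.383  0.   ]
scene battery 0.76 [321.8 141.6] [0.52  0.402 0.   ]
scene cover 0.73 [163.9 339.8] [ 0.484 -0.405  0.   ]
scene cover 0.18 [299.8 214.9] [0.599 0.115 0.   ]
scene tray 0.6 [359.5 157.9] [0.657 0.408 0.   ]
top cam at [ 0.338 -0.009  1.616]
top gearbox 0.72 [258.7 169.6] [ 0.591 -0.006  0.   ]
top gearbox 0.46 [381.9 242.7] [ 0.356 -0.411  0.   ]
top gate 0.76 [262.5 179.9] [ 0.537 -0.018  0.143]
top knob 0.73 [247.8 173.1] [0.544 0.024 0.234]
top socket 0.38 [258.4 139.4] [ 0.667 -0.004  0.115]
top bearing 0.61 [243.  155.1] [0.617 0.042 0.115]
top spray 0.62 [372.5 154.4] [ 0.647 -0.383  0.   ]
top battery 0.61 [137.7 188.3] [0.523 0.392 0.   ]
top cover 0.58 [384.3 204.5] [ 0.481 -0.421  0.   ]
top tray 0.72 [136.  151.2] [0.647 0.403 0.   ]
1.0 [0.30379201 0.60278346 0.21863906] [[-8.93002566e-01  4.50051571e-01  1.44671650e-05]
 [ 4.50051571e-01  8.93002566e-01  4.09238654e-06]
 [-1.10774305e-05  1.01654820e-05 -1.00000000e+00]] [-0.33788484  0.07659806 -0.39537447]
```

Run:
```python
from h import *
a=cv2.imread("pics/scene0.png")[120:360,130:420]; b=cv2.imread("pics/top0.png")[90:250,160:360]
a=cv2.resize(a,(0,0),fx=1.8,fy=1.8,interpolation=2); b=cv2.resize(b,(0,0),fx=1.3*0+1.38,fy=1.38)
b=cv2.resize(cv2.imread("pics/top0.png")[110:230,215:310],(int(95*432/160),432*120//160)) if 0 else cv2.resize(cv2.imread("pics/top0.png")[100:240,210:300],(277,432))
cv2.imwrite("pics/v1.png",np.hstack([cv2.resize(a,(522,432)),b]))
```

```text
(no output)
```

View pics/v1.png

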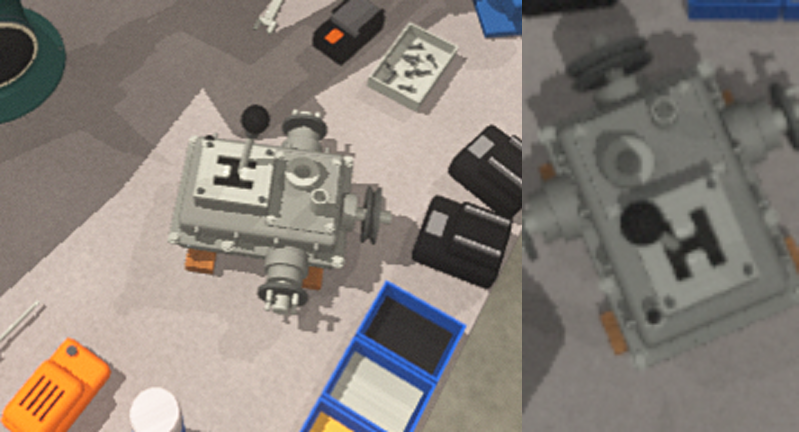

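The lever stands in the left slot and leans somewhat forward. The gearbox is turned about 20° to the left. The knob is at about (248,173) in the top view. Next I'll refine the yaw, the gate and the lever state.

```bash
cat >> h.py <<'E'
def cloud(c):
    R,t,K,d=cam(c); v,u=np.nonzero(c["range_z"]>0)
    p=cv2.undistortPoints(np.stack([u,v],1).astype(float)[:,None],K,d)[:,0]
    z=c["range_z"][v,u]; return (np.c_[p*z[:,None],z]-t)@R, c["color"][v,u]
def knob(c,guess,r=.045):
    from scipy.optimize import least_squares
    P,col=cloud(c); m=(np.linalg.norm(P-guess,axis=1)<r)&(P[:,2]>.222)&(col.max(1)<70); Q=P[m]
    s=least_squares(lambda x:np.linalg.norm(Q-x,axis=1)-.021,guess,loss="soft_l1",f_scale=.003)
    return s.x,m.sum()
E
python3 - <<'E'
from h import *
for n in ("scene","top"):
    c=capture(n); P,col=cloud(c); g=np.array([.538,-.02,.143])
    m=(np.linalg.norm((P-g)[:,:2],axis=1)<.1)&(abs(P[:,2]-.143)<.006)
    r=cv2.minAreaRect(P[m][:,:2].astype(np.float32)*1000); print(n,m.sum(),r, P[m][:,2].mean())
    m=(np.linalg.norm((P-g)[:,:2],axis=1)<.3)&(abs(P[:,2]-.11)<.006)
    r=cv2.minAreaRect(P[m][:,:2].astype(np.float32)*1000); print(" case",m.sum(),r)
    print(knob(c,np.array([.544,.024,.234])))
    q=place_of(n,"gearbox"); print([ (round(x["confidence"],2),at_z(c,x["centre"],0).round(3)) for x in q[:1]])
E
```

```text
scene 1060 ((539.1256713867188, -21.070480346679688), (110.24486541748047, 105.80072784423828), 23.698490142822266) 0.1440836890462314
 case 1849 ((610.216552734375, 7.8374176025390625), (301.3496398925781, 176.94842529296875), 23.853113174438477)
(array([0.5451711 , 0.0235227 , 0.23563525]), np.int64(190))
[(0.79, array([0.586, 0.002, 0.   ]))]
top 784 ((542.0657958984375, -24.352447509765625), (110.42257690429688, 100.17288970947266), 23.058927536010742) 0.14264189196713895
 case 1899 ((609.5643310546875, 5.1270599365234375), (298.8862609863281, 175.12722778320312), 22.772010803222656)
(array([0.54776387, 0.02061144, 0.23404259]), np.int64(162))
[(0.97, array([ 0.589, -0.005,  0.   ]))]
```

Request:
{"method": "step_arm", "body": {"series": [[0,0,0,-0.02,0.139],[0,0,0,-0.02,0.139],[0,0,0,-0.02,0.139],[0,0,0,-0.02,0.139],[0,0,0,-0.02,0.141],[0,-0.035,0.003,0,0],[0,-0.04,0.003,0,0],[0,-0.04,0.003,0,0],[0,-0.04,0.003,0,0],[0,-0.04,0.003,0,0]]}}

```text
clock: 2.2
ee_pos: [0.3952, 0.4282, 0.3188]
tcp_rot: [[-0.396, 0.918, 0.0], [0.918, 0.396, 0.0], [0.0, 0.0, -1.0]]
force: [1.1, 0.7, -0.2]
gripper_width: 0.0175
grip_force: 0.0
```

Request:
{"method": "step_arm", "body": {"series": [[0,-0.04,0.003,0,0],[0,-0.04,0.003,0,0],[0,-0.04,0.003,0,0],[0,-0.04,0.003,0,0],[0,-0.04,0.003,0,0],[0,-0.04,0.003,0,0],[0,-0.04,0.003,0,0],[0,-0.04,0.003,0,0],[0,-0.04,0.003,0,0],[0,-0.035,0.003,0,0]]}}

```text
clock: 3.2
ee_pos: [0.5792, 0.0769, 0.3188]
tcp_rot: [[-0.395, 0.919, 0.0], [0.919, 0.395, -0.0], [-0.0, 0.0, -1.0]]
force: [1.8, 0.7, 0.1]
gripper_width: 0.0006
grip_force: 0.0
```

```bash
cat >> h.py <<'E'
G=np.array([.540,-.0225]); Y=np.radians(23.3); EX=np.array([np.cos(Y),np.sin(Y)]); EY=np.array([-EX[1],EX[0]])
def uv(p): d=np.array(p[:2])-G; return np.round([1000*d@EX,1000*d@EY],1)
def st():
    s=observe(); R=np.array(s["tcp_rot"]); f=np.array(s["force"])
    print("t",round(s["clock"],2),"uv",uv(s["ee_pos"]),"z",round(s["ee_pos"][2],4),"yawY",np.degrees(np.arctan2(R[1,1],R[0,1])).round(1),"F u,v,z",(f[:2]@EX).round(1),(f[:2]@EY).round(1),f[2].round(1),"w",s["gripper_width"])
E
python3 -c "
from h import *
st()
c=capture('wrist'); save(c,'w1')"
```

```text
t 3.2 uv [75.4 75.8] z 0.3188 yawY 23.3 F u,v,z 2.0 -0.1 0.1 w 0.0005544539939038517
```

View pics/w1.png

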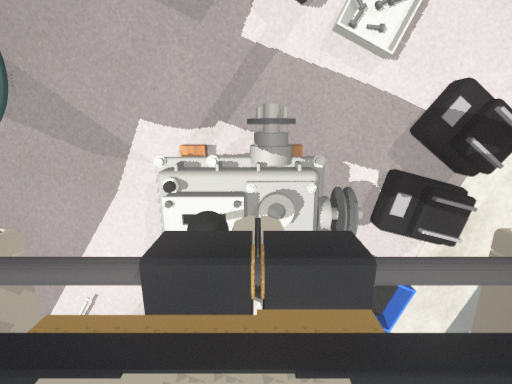

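Request:
{"method": "step_arm", "body": {"series": [[0,-0.013,0.001,0,0],[0,-0.013,0.001,0,0],[0,-0.012,0,0,0],[0,0,0,0.015,0],[0,0,0,0.015,0],[0,0,0,0.015,0],[0,0,0,0.015,0],[0,0,0,0.015,0],[0,0,0,0.015,0],[0,0,0,0.015,0]]}}

```text
clock: 4.25
ee_pos: [0.5954, 0.0448, 0.2123]
tcp_rot: [[-0.396, 0.918, -0.0], [0.918, 0.396, 0.0], [0.0, -0.0, -1.0]]
force: [0.1, -0.8, 0.9]
gripper_width: 0.0003
grip_force: 0.0
```

```bash
python3 -c "
from h import *
st()
a=[]
for n in ('scene','top'):
    c=capture(n); a.append(c['color']); k=knob(c,np.array([.5465,.022,.235])); print(n,uv(k[0]),k[0][2].round(4),k[1])
a=np.hstack([cv2.resize(a[0][130:280,180:330],(400,400),interpolation=2),cv2.resize(a[1][110:230,195:315],(400,400),interpolation=2)])
cv2.imwrite('pics/v2.png',a[:,:,::-1])"
```

```text
t 4.25 uv [77.5 39.9] z 0.2123 yawY 23.3 F u,v,z -0.3 -0.8 0.9 w 0.00030485562712376723
scene [22.7 40.2] 0.2356 182
top [23.1 37. ] 0.2344 54
```

View pics/v2.png

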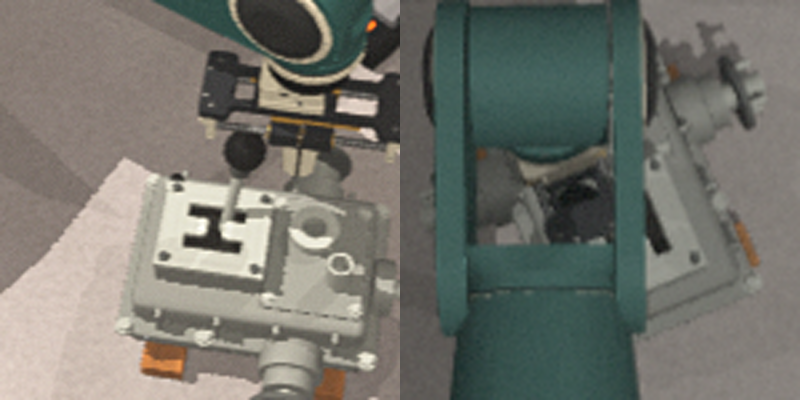

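Request:
{"method": "step_arm", "body": {"series": [[0,0,-0.006,0,0],[0,0,-0.006,0,0],[0,0,-0.004,0,0],[0,0,-0.004,0,0],[0,0,-0.004,0,0],[0,0,-0.004,0,0],[0,0,-0.003,0,0],[0,0,-0.003,0,0],[0,0,-0.002,0,0],[0,0,0,0,0]]}}

```text
clock: 5.35
ee_pos: [0.5629, 0.0305, 0.2149]
tcp_rot: [[-0.396, 0.918, 0.003], [0.918, 0.396, 0.0], [-0.001, 0.003, -1.0]]
force: [4.3, 2.2, 4.9]
gripper_width: 0.0008
grip_force: 2.7
```

```bash
python3 -c "
from h import *
st()
c=capture('scene'); k=knob(c,np.array([.535,.018,.236])); print(uv(k[0]),k[0][2].round(4),k[1]); save(c,'s3')"
```

```text
t 5.35 uv [42.  39.6] z 0.2149 yawY 23.3 F u,v,z 4.9 0.3 4.9 w 0.0008373341702731107
[ 6.9 40.7] 0.2372 156
```

Request:
{"method": "step_arm", "body": {"series": [[0,0,-0.003,0,0],[0,0,-0.002,0,0],[0,0,-0.0015,0,0],[0,0,0,0,0],[0,0,0,0,0],[0,0,0.005,0,0],[0,0,0.01,0,0],[0,0,0.01,0,0],[0,0,0,0,0],[0,0,0,0,0]]}}

```text
clock: 6.4
ee_pos: [0.5796, 0.0379, 0.2131]
tcp_rot: [[-0.396, 0.918, -0.001], [0.918, 0.396, -0.0], [0.0, -0.001, -1.0]]
force: [0.6, 0.7, 0.0]
gripper_width: 0.0005
grip_force: 0.0
```

```bash
python3 -c "
from h import *
st()
c=capture('scene'); k=knob(c,np.array([.525,.018,.236])); print(uv(k[0]),k[0][2].round(4),k[1]); save(c,'s4')
cv2.imwrite('pics/v4.png',cv2.resize(c['color'][140:260,190:310],(600,600),interpolation=2)[:,:,::-1])"
```

```text
t 6.4 uv [60.3 39.9] z 0.2131 yawY 23.3 F u,v,z 0.8 0.4 0.0 w 0.000528465008258137
[-0.  40.4] 0.2372 179
```

View pics/v4.png

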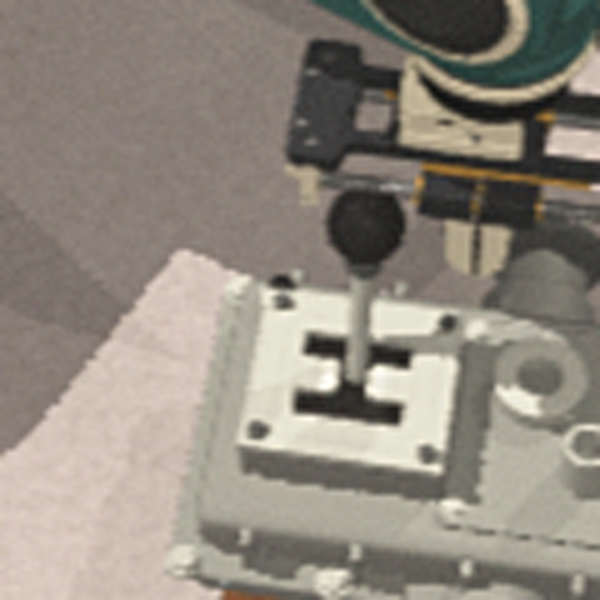

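Request:
{"method": "step_arm", "body": {"series": [[0,0.023,0,0,0],[0,0.023,0,0,0],[0,0,-0.02,0,0],[0,0,-0.02,0,0],[0,0,-0.02,0,0],[0,0,0,0,0],[0,-0.005,0,0,0],[0,-0.004,0,0,0],[0,0,0,0,0],[0,0,0,0,0]]}}

```text
clock: 7.45
ee_pos: [0.5101, 0.0479, 0.2134]
tcp_rot: [[-0.396, 0.918, -0.001], [0.918, 0.396, 0.0], [0.0, -0.001, -1.0]]
force: [-0.5, -0.0, 0.5]
gripper_width: 0.0003
grip_force: 0.0
```

```bash
python3 -c "
from h import *
st()
c=capture('scene'); k=knob(c,np.array([.525,.018,.236])); print(uv(k[0]),k[0][2].round(4),k[1])"
```

```text
t 7.45 uv [ 0.4 76.5] z 0.2134 yawY 23.3 F u,v,z -0.5 0.2 0.5 w 0.0002901822162158168
[ 0.3 41. ] 0.2368 190
```

Request:
{"method": "step_arm", "body": {"series": [[0,-0.003,0,0,0],[0,-0.003,0,0,0],[0,-0.003,0,0,0],[0,-0.003,0,0,0],[0,-0.003,0,0,0],[0,-0.003,0,0,0],[0,-0.003,0,0,0],[0,-0.003,0,0,0],[0,-0.003,0,0,0],[0,0,0,0,0]]}}

```text
clock: 8.5
ee_pos: [0.5205, 0.0229, 0.2136]
tcp_rot: [[-0.396, 0.918, -0.0], [0.918, 0.396, -0.0], [-0.0, -0.0, -1.0]]
force: [-0.3, 4.2, 3.0]
gripper_width: 0.0005
grip_force: 1.9
```

```bash
python3 -c "
from h import *
st()
c=capture('scene'); k=knob(c,np.array([.53,.0,.238])); print(uv(k[0]),k[0][2].round(4),k[1])"
```

```text
t 8.5 uv [ 0.1 49.4] z 0.2136 yawY 23.3 F u,v,z 1.4 3.9 3.0 w 0.0005052564417292011
[ 0.2 23.4] 0.24 192
```

Request:
{"method": "step_arm", "body": {"series": [[0,-0.004,0,0,0],[0,-0.004,0,0,0],[0,-0.004,0,0,0],[0,-0.004,0,0,0],[0,-0.004,0,0,0],[0,-0.004,0,0,0],[0,-0.004,0,0,-0.05],[0,-0.004,0,0,-0.05],[0,-0.004,0,0,0],[0,0,0,0,0]]}}

```text
clock: 9.55
ee_pos: [0.5353, -0.0102, 0.2134]
tcp_rot: [[-0.484, 0.875, -0.001], [0.875, 0.484, -0.0], [0.0, -0.001, -1.0]]
force: [-2.7, 1.4, 2.1]
gripper_width: 0.0006
grip_force: 1.3
```

```bash
python3 -c "
from h import *
st()
c=capture('scene'); k=knob(c,np.array([.545,-.035,.24])); print(uv(k[0]),k[0][2].round(4),k[1])"
```

```text
t 9.55 uv [ 0.5 13.2] z 0.2134 yawY 28.9 F u,v,z -1.9 2.3 2.1 w 0.0006365666996858753
[  0.4 -13.4] 0.2412 197
```

Request:
{"method": "step_arm", "body": {"series": [[0,-0.003,0,0,0],[0,-0.003,0,0,0],[0,-0.003,0,0,0],[0,-0.003,0,0,0],[0,-0.003,0,0,0],[0,-0.003,0,0,0],[0,-0.003,0,0,0],[0,-0.0025,0,0,0],[0,0,0,0,0],[0,0,0,0,0]]}}

```text
clock: 10.6
ee_pos: [0.5467, -0.0302, 0.2136]
tcp_rot: [[-0.485, 0.874, 0.0], [0.874, 0.485, -0.0], [-0.0, 0.0, -1.0]]
force: [-2.8, 1.7, -1.4]
gripper_width: 0.0007
grip_force: 1.1
```

```bash
python3 -c "
from h import *
st()
c=capture('scene'); k=knob(c,np.array([.555,-.055,.24])); print(uv(k[0]),k[0][2].round(4),k[1])"
```

```text
t 10.6 uv [ 3.1 -9.7] z 0.2136 yawY 29.0 F u,v,z -1.9 2.7 -1.4 w 0.0007282452909287719
[  0.3 -36.1] 0.237 194
```

Request:
{"method": "step_arm", "body": {"series": [[0,-0.002,0,0,0],[0,-0.001,0,0,0],[0,0,0,0,0],[0,0.008,0,0,0],[0,0.015,0,0,0],[0,0,0,0,0.05],[0,0,0,0,0.05],[0,0,-0.02,0,0],[0,0,-0.025,0,0],[0,0,-0.025,0,0]]}}

```text
clock: 11.65
ee_pos: [0.4716, -0.0397, 0.2137]
tcp_rot: [[-0.397, 0.918, 0.001], [0.918, 0.397, -0.0], [-0.0, 0.0, -1.0]]
force: [0.4, -0.6, 0.1]
gripper_width: 0.0004
grip_force: 0.0
```

```bash
python3 -c "
from h import *
st()
c=capture('scene'); k=knob(c,np.array([.555,-.058,.237])); print(uv(k[0]),k[0][2].round(4),k[1])"
```

```text
t 11.65 uv [-69.6  11.3] z 0.2137 yawY 23.4 F u,v,z 0.1 -0.7 0.1 w 0.0004303545784817078
[  0.2 -39.2] 0.237 198
```

Request:
{"method": "step_arm", "body": {"series": [[0,-0.02,0,0,0],[0,-0.02,0,0,0],[0,-0.011,0,0,0],[0,0,0,0,0],[0,0,0.012,0,0],[0,0,0.012,0,0],[0,0,0.004,0,0],[0,0,0.004,0,0],[0,0,0.004,0,0],[0,0,0.004,0,0]]}}

```text
clock: 12.7
ee_pos: [0.5296, -0.0713, 0.2138]
tcp_rot: [[-0.396, 0.918, -0.001], [0.918, 0.396, -0.0], [-0.0, -0.001, -1.0]]
force: [-4.4, -2.9, 3.6]
gripper_width: 0.0004
grip_force: 2.6
```

```bash
python3 -c "
from h import *
st()
c=capture('scene'); k=knob(c,np.array([.558,-.058,.237])); print(uv(k[0]),k[0][2].round(4),k[1])"
```

```text
t 12.7 uv [-28.9 -40.7] z 0.2138 yawY 23.3 F u,v,z -5.2 -0.9 3.6 w 0.0003526884791560143
[  2.6 -38.7] 0.2367 150
```

Request:
{"method": "step_arm", "body": {"series": [[0,0,0.003,0,0],[0,0,0.003,0,0],[0,0,0.003,0,0],[0,0,0.003,0,0],[0,0,0.003,0,0],[0,0,0.003,0,0],[0,0,0.003,0,0],[0,0,0.003,0,0],[0,0,0.003,0,0],[0,0,0,0,0]]}}

```text
clock: 13.75
ee_pos: [0.5546, -0.0605, 0.2134]
tcp_rot: [[-0.396, 0.918, -0.0], [0.918, 0.396, 0.0], [0.0, -0.0, -1.0]]
force: [-4.0, -1.4, 2.8]
gripper_width: 0.0002
grip_force: 1.8
```

```bash
python3 -c "
from h import *
st()
c=capture('scene'); k=knob(c,np.array([.585,-.047,.233])); print(uv(k[0]),k[0][2].round(4),k[1])"
```

```text
t 13.75 uv [ -1.7 -40.6] z 0.2134 yawY 23.3 F u,v,z -4.2 0.3 2.8 w 0.0002092863277173695
[ 29.6 -37.9] 0.2348 150
```

Request:
{"method": "step_arm", "body": {"series": [[0,0,0.003,0,0],[0,0,0.003,0,0],[0,0,0.003,0,0],[0,0,0.003,0,0],[0,0,0.002,0,0],[0,0,0.001,0,0],[0,0,0.001,0,0],[0,0,0,0,0],[0,0,0,0,0],[0,0,0,0,0]]}}

```text
clock: 14.8
ee_pos: [0.569, -0.0544, 0.2137]
tcp_rot: [[-0.396, 0.918, 0.0], [0.918, 0.396, -0.0], [-0.0, 0.0, -1.0]]
force: [-3.1, -1.1, -2.9]
gripper_width: 0.0003
grip_force: 1.9
```

```bash
python3 -c "
from h import *
st()
c=capture('scene'); k=knob(c,np.array([.6,-.04,.229])); print(uv(k[0]),k[0][2].round(4),k[1])"
```

```text
t 14.8 uv [ 14.  -40.8] z 0.2137 yawY 23.3 F u,v,z -3.3 0.2 -2.9 w 0.00032348142652823333
[ 45.5 -37.1] 0.2312 152
```

Nearly home. I'll push on 1 mm at a time until the stop is felt.

Request:
{"method": "step_arm", "body": {"series": [[0,0,0.001,0,0],[0,0,0.001,0,0],[0,0,0.001,0,0],[0,0,0,0,0],[0,0,0,0,0],[0,0,0,0,0],[0,0,0,0,0],[0,0,0,0,0],[0,0,0,0,0],[0,0,0,0,0]]}}

```text
clock: 15.85
ee_pos: [0.5718, -0.0532, 0.2137]
tcp_rot: [[-0.396, 0.918, 0.0], [0.918, 0.396, 0.0], [-0.0, 0.0, -1.0]]
force: [-3.8, -1.8, -2.9]
gripper_width: 0.0006
grip_force: 1.9
```

```bash
python3 -c "
from h import *
st()
c=capture('scene'); k=knob(c,np.array([.6,-.04,.229])); print(uv(k[0]),k[0][2].round(4),k[1])"
```

```text
t 15.85 uv [ 17.  -40.7] z 0.2137 yawY 23.3 F u,v,z -4.2 -0.1 -2.9 w 0.0005748986999512752
[ 48.5 -37. ] 0.2305 151
```

Request:
{"method": "step_arm", "body": {"series": [[0,0,0.001,0,0],[0,0,0.001,0,0],[0,0,0,0,0],[0,0,0,0,0],[0,0,0,0,0],[0,0,0,0,0],[0,0,0,0,0],[0,0,0,0,0],[0,0,0,0,0],[0,0,0,0,0]]}}

```text
clock: 16.9
ee_pos: [0.5735, -0.0524, 0.2134]
tcp_rot: [[-0.396, 0.918, -0.001], [0.918, 0.396, -0.0], [0.0, -0.001, -1.0]]
force: [-5.3, -2.2, -4.1]
gripper_width: 0.0008
grip_force: 2.7
```

```bash
python3 -c "
from h import *
st()
c=capture('scene'); k=knob(c,np.array([.6,-.04,.229])); print(uv(k[0]),k[0][2].round(4),k[1])"
```

```text
t 16.9 uv [ 19.  -40.7] z 0.2134 yawY 23.3 F u,v,z -5.7 0.1 -4.1 w 0.0007719148735648202
[ 49.1 -37. ] 0.2303 155
```

Request:
{"method": "step_arm", "body": {"series": [[0,0,0.001,0,0],[0,0,0.001,0,0],[0,0,0,0,0],[0,0,0,0,0],[0,0,0,0,0],[0,0,0,0,0],[0,0,0,0,0],[0,0,0,0,0],[0,0,0,0,0],[0,0,0,0,0]]}}

```text
clock: 17.95
ee_pos: [0.5751, -0.0516, 0.2132]
tcp_rot: [[-0.396, 0.918, -0.001], [0.918, 0.396, -0.0], [0.0, -0.001, -1.0]]
force: [-6.5, -1.8, -4.5]
gripper_width: 0.0004
grip_force: 3.5
```

```bash
python3 -c "
from h import *
st()
c=capture('scene'); k=knob(c,np.array([.6,-.04,.229])); print(uv(k[0]),k[0][2].round(4),k[1])"
```

```text
t 17.95 uv [ 20.7 -40.7] z 0.2132 yawY 23.3 F u,v,z -6.7 1.0 -4.5 w 0.00039825759378989264
[ 50.2 -36.9] 0.2302 152
```

Request:
{"method": "step_arm", "body": {"series": [[0,0,0.001,0,0],[0,0,0.001,0,0],[0,0,0.001,0,0],[0,0,0,0,0],[0,0,0,0,0],[0,0,0,0,0],[0,0,0,0,0],[0,0,0,0,0],[0,0,0,0,0],[0,0,0,0,0]]}}

```text
clock: 19.0
ee_pos: [0.5775, -0.0505, 0.2128]
tcp_rot: [[-0.396, 0.918, -0.003], [0.918, 0.396, -0.0], [0.001, -0.003, -1.0]]
force: [-9.4, -1.8, -6.4]
gripper_width: 0.0005
grip_force: 4.7
```

```bash
python3 -c "
from h import *
st()
c=capture('scene'); k=knob(c,np.array([.6,-.04,.229])); print(uv(k[0]),k[0][2].round(4),k[1])"
```

```text
t 19.0 uv [ 23.4 -40.5] z 0.2128 yawY 23.3 F u,v,z -9.3 2.1 -6.4 w 0.0004719429155872367
[ 51.4 -37.3] 0.2294 144
```

The force climbs with little knob travel, so the lever is on the stop. I'll back off and lift clear.

Request:
{"method": "step_arm", "body": {"series": [[0,0,-0.006,0,0],[0,0,-0.015,0,0],[0,0,-0.025,0,0],[0,0,-0.025,0,0],[0,0,0,-0.03,0],[0,0,0,-0.03,0],[0,0,0,-0.03,0],[0,0.04,0,-0.01,0],[0,0.04,0,0,0],[0,0.04,0,0,0]]}}

```text
clock: 20.05
ee_pos: [0.4646, 0.0324, 0.3146]
tcp_rot: [[-0.395, 0.919, 0.003], [0.919, 0.395, 0.0], [-0.001, 0.003, -1.0]]
force: [1.3, 1.4, -0.3]
gripper_width: 0.0004
grip_force: 0.0
```

Request:
{"method": "step_arm", "body": {"series": [[0,0.04,0,0,0],[0,0.04,0,0,0],[0,0.04,0,0,0],[0,0.04,0,0,0],[0,0,0,0,0],[0,0,0,0,0],[0,0,0,0,0],[0,0,0,0,0],[0,0,0,0,0],[0,0,0,0,0]]}}

```text
clock: 21.05
ee_pos: [0.4025, 0.1781, 0.3136]
tcp_rot: [[-0.395, 0.919, -0.0], [0.919, 0.395, -0.0], [0.0, -0.0, -1.0]]
force: [0.2, 0.3, -0.4]
gripper_width: 0.0008
grip_force: 0.0
```

```bash
python3 -c "
from h import *
st(); a=[]
for n in ('scene','top'):
    c=capture(n); k=knob(c,np.array([.6,-.04,.229])); print(n,uv(k[0]),k[0][2].round(4),k[1])
    a.append(c['color'])
    for q,z in (('socket',.115),('bearing',.115)):
        print(q,[at_z(c,x['centre'],z).round(3) for x in place_of(n,q)[:1]])
a=np.hstack([cv2.resize(a[0][130:280,180:330],(400,400),interpolation=2),cv2.resize(a[1][110:230,195:315],(400,400),interpolation=2)])
cv2.imwrite('pics/v5.png',a[:,:,::-1])"
```

```text
t 21.05 uv [-47.  238.6] z 0.3136 yawY 23.3 F u,v,z 0.3 0.2 -0.4 w 0.0007637727172698544
scene [ 51.2 -37.3] 0.2294 196
socket [array([0.67 , 0.003, 0.115])]
bearing [array([0.626, 0.047, 0.115])]
top [ 53.1 -41.1] 0.2277 157
socket [array([0.667, 0.   , 0.115])]
bearing []
```

View pics/v5.png

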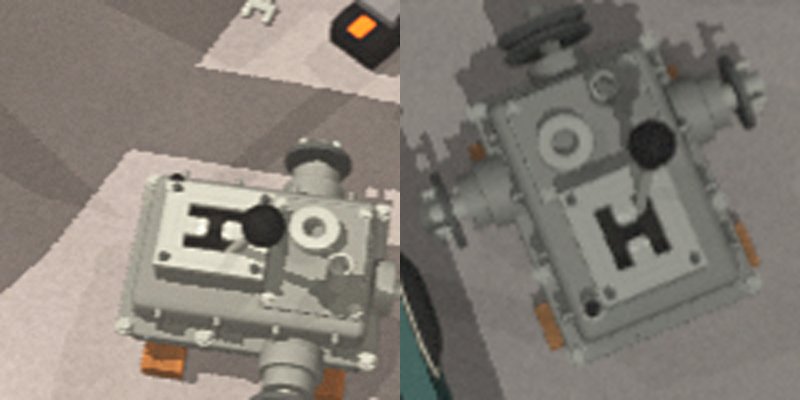

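The final views show the knob over the right-hand forward slot, at about (652,143) in the top crop, with the stick at the slot's front end. The socket and bearing haven't moved and the arm is clear, so I'm handing in.

```bash
python3 -c "
from cell import *
print(hand_in())"
```

```text
the job is handed in; nothing more can be done
None
```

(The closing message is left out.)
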